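# Tip the gearbox cover face down and push it home against the stop

### The job

The deep rectangular gearbox cover stands on its edge on the grey fixture plate, its closed back towards the robot. Tip it over by pushing, away from the robot, so that it lies flat on the plate with its open side down; then push it along the plate until its far edge sits flush against the steel stop bar. Only push the cover, do not pick it up, and leave the arched end cap standing and everything else where it is.

Things in the scene. Friction and masses are not known exactly. Their poses are not given: they have to be found in the camera images.
- fixture: Fixed rectangular grey-painted plate on the bench, 280 (x) x 400 (y) x 12 mm; origin at the centre of its underside, top face at z = 12 mm in its frame. Its x axis points roughly away from the robot, towards the stop bar along its far side; z up.
- stop_mid (a point): Middle of the near face of the steel stop bar (380 mm long along the fixture's y, 25 mm wide, standing 25 mm above the plate); half-way up the bar, 115 mm from the fixture's origin along fixture x. Same axes as the fixture.
- cover_mid (a point): Centre of the deep black cover. Standing: its x is level and points away from the robot, from closed back (x = -17 mm) to open rim (x = +17 mm), within about 0.45 rad of world x; y along its width; z up. Tipped over: x points down, z (the former top) away from the robot, and the centre is 17 mm above the plate.
- cover_foot (a point): Middle of the cover's lower edge on the open side (17 mm along cover x and 57.5 mm down from the centre, as it stands): the edge about which it tips. Same axes as the cover. Once the cover lies flat, this is the lower near edge.
- cap: Arched aluminium end cap standing on its flat foot on the plate, beside the cover (left or right of it, centres about 180 mm apart): 30 mm thick (x), 90 mm wide (y), 95 mm high with a half-round top; a small round boss 4 mm proud on its near face. Origin at the centre of its underside. To be left alone.
- sleeve: Brass spacer sleeve, 40 mm diameter, 40 mm high, standing on the plate 120 mm beyond the end cap; origin at the centre of its underside. To be left alone.
- wrench: Steel wrench lying on the bench on the near left; origin at its underside, x along it. To be left alone.
- gear: Steel gear lying flat on the bench on the left, 92 mm diameter, 30 mm high; origin at the centre of its underside. To be left alone.
- bearing: Steel bearing ring lying flat on the left, between plate and bell housing, 72 mm diameter, 17 mm high; origin at the centre of its underside. To be left alone.
- jar: Closed clear jar with a black cap on the right, 64 mm diameter, 90 mm high; origin at the centre of its underside. To be left alone.
- screwdriver: Screwdriver lying on the bench on the right; origin at its underside, x along it. To be left alone.
- cover: The deep rectangular black cover, free, about 0.4 to 0.8 kg: a rigid shallow box with one open side, 34 mm deep (x), 140 wide (y), 115 high (z) as it stands; walls 6 mm, back 8 mm with a low raised panel (84 x 46 mm, 3 mm proud) in its middle. Leaned about 25 degrees away from the robot it tips over by itself. Origin 57.5 mm below its centre as it stands; axes as its centre's.
Things that resemble listed ones, but are neither listed nor needed, are in the scene too. Of the things like the cover, leave any that is purple or red; of the rest the larger one is meant.

How it is judged:
By the outcome, as a careful person would: the job done as asked, in the order asked, and still so for the second after the job is handed in, with the robot touching nothing.
It also fails if it takes over 48 s, if anything falls off the work surface, if the arm or the gripper's body presses on something with over 40 N, if the wrist force passes 120 N, or if a joint passes its speed limit or range.

### The arm

A 6-joint arm with a two-finger parallel gripper is mounted at the origin on the work surface. World frame = base frame: x ahead of the robot, y to its left, z up, the work surface at z = 0. Lengths are in m, angles in rad, forces in N, time in s.
With the tool pointing down it reaches from about 0.35 to 0.875 m from the base axis. Payload 4.2 kg.
Tool frame: the origin (TCP) lies between the finger pads; the fingertips stand 17 mm ahead of it and the grasp point (between the pads) lies 2 mm behind it; z points along the fingers, y is the line along which they close (so a half turn about z gives the same grasp; the last joint's range is limited). The gripper opens to 85 mm and grips with 20 to 120 N. Pads are 22 mm wide; open, the fingers measure 114 mm over their backs; the gripper's body (76 mm by 85 mm) begins 54 mm behind the grasp point. The pads swing forward as they close: fully open they stand 13 mm farther back than shut.
Start: joints at [-1.023, 0.385, 0.008, 0, -1.194, -0.259], TCP at [0.178, -0.599, 0.212] pointing down, gripper open.
Joint ranges: [-3.14, 3.14], [-1.21, 2.06], [-1.07, 1.41], [-3.16, 2.05], [-2.99, -0.16], [-3.1, 3.1]. Speed limits (rad/s): [2.79, 2.79, 3.14, 3.14, 3.14, 3.14].

### API

Orientations are given as a unit quaternion [x, y, z, w].
In Python, from bench import arm, camera, camera_model, workorder gives the robot as it stands.
- The arm moves only by the tool apply_moves, never from a script. Its argument "increments" is a list of rows, each a list of 2 entries, a list of its own where there are three numbers: the shift along the world's x, y, z in m, then the turn about the world's z in degrees. A call has 1 to 12 rows; each row is the pose to reach, as a shift and turn from the pose commanded when the call began; what a row does not reach only later rows make up. A row lasts 1/12 s, in which the tool goes at most 41.7 mm and 7.16 degrees, less where a joint would pass 70% of its speed; a pose out of reach is approached as far as the arm can. A call with a gripper value outside its range is refused whole. "fingers" is the finger opening in m, from 0 to 0.0854, set as the call begins (left out, the last holds). The fingers move at their own pace and stop on an object; "squeeze" is the grip in N (left out, the last holds). Time passes only in rows, so rows that repeat a pose let the fingers close. It gives the time, the measured TCP pose, the force, the opening and the grip force at its end, in the units of the state.
- arm.sense(): the state, without advancing time (a new reading comes with each control period).
- camera(name): name is "side" or "top" or "wrist"; returns the picture (384x512x3 uint8, red, green, blue); there is no depth.
- camera_model(name): a dict with "fx", "fy", "cx", "cy" (pixels), "dist" ([k1, k2, p1, p2, k3] as OpenCV has them; the pictures are not rectified), "extrinsics" (4x4, takes a point from world to camera coordinates); the wrist camera has in their place "mount" (4x4, takes a point from camera to tool coordinates, whose origin is the TCP and whose axes are the flange's). Camera axes: x right, y down, z forward; pixel columns grow to the right and rows downward; lengths in m; the calibration is good to about 2 mm. A picture is of the moment at which its call begins: read the wrist's pose just before it. camera_model takes no time and is no camera call.
- workorder.finish_job(): hands the job in; it is judged then, once.
The state is a dict: "time": time; "joint_positions": joint angles; "qd": joint speeds; "joint_torque": joint torques, N m; "tool_pos": TCP position; "tcp_rot": TCP orientation; "ft_force": force on the tool from outside, world axes, zero at the start; "moment": the same for the moment, N m; "width": finger opening in m; "grip_force": force on a finger pad.
Only numpy, scipy, OpenCV 4.12 (cv2) and the standard library are available. Lean on these libraries where they do the work, as an engineer would, in place of code of your own. Each camera call takes 0.05 s, during which the arm holds its last target. There are 200 camera calls.

## Working session

There is one attempt and no reset: what is moved stays moved. The work goes in short steps, Python scripts to look and compute and a tool call to move; the robot and the scene stay as the last step left them, time stands still between calls to the robot, and variables do not carry over. Pictures are saved under pics/ and viewed, at most 10 in all, crops included, and the job is handed in when it is done.

Besides the shell and the picture viewer there is one more tool, called after ">>>" in YAML: its name, and indented under it one key for each argument. apply_moves: Moves the arm, as the interface text tells. Its arguments: {"type":"object","properties":{"increments":{"type":"array","items":{"type":"array"}},"fingers":{"type":"number"},"squeeze":{"type":"number"}},"required":["increments"]}

```bash
mkdir -p pics
python3 - <<'E'
from bench import arm,camera,camera_model
import cv2
for n in("side","top"):
    cv2.imwrite(f"pics/{n}0.png",camera(n)[:,:,::-1])
    print(n,camera_model(n))
print(arm.sense())
E
```

```text
side {'fx': 451.4042873338464, 'fy': 451.4042873338464, 'cx': 254.37241173288825, 'cy': 187.21944722611462, 'dist': array([-0.00757242,  0.        ,  0.        ,  0.        ,  0.        ]), 'extrinsics': array([[ 0.97066818, -0.24009301,  0.01259499, -0.51896691],
       [-0.10575315, -0.47342107, -0.87446484,  0.12088027],
       [ 0.21591563,  0.84748324, -0.48492536,  1.23243461],
       [ 0.        ,  0.        ,  0.        ,  1.        ]])}
top {'fx': 499.236775290339, 'fy': 499.236775290339, 'cx': 253.50442787553123, 'cy': 188.4297749061806, 'dist': array([-0.20547295,  0.        ,  0.        ,  0.        ,  0.        ]), 'extrinsics': array([[-0.00774178, -0.99995092, -0.00618226,  0.00567321],
       [-0.9870824 ,  0.00863124, -0.15998075,  0.55378293],
       [ 0.16002626,  0.00486386, -0.98710077,  1.33598942],
       [ 0.        ,  0.        ,  0.        ,  1.        ]])}
{'time': 0.1, 'joint_positions': array([-1.02341546e+00,  3.85476634e-01,  6.75858968e-03, -4.13509528e-04,
       -1.19398926e+00, -2.58629394e-01]), 'qd': array([ 0.00136733, -0.0005924 ,  0.00322378,  0.00196057,  0.0002403 ,
       -0.0008156 ]), 'joint_torque': array([-6.25917091e-04, -3.93318844e+01,  1.88929600e+01,  4.19802010e+00,
       -2.58137210e-03,  4.06649487e-07]), 'tool_pos': array([ 0.17784075, -0.59858375,  0.21053449]), 'tcp_rot': array([-1.43799155e-01,  9.89606413e-01,  9.54310882e-04, -1.97947210e-04]), 'ft_force': array([-0.61359851,  1.1833556 , -0.80989614]), 'moment': array([ 0.04936322, -0.0430453 ,  0.00390824]), 'grip_force': 0.0, 'width': 0.08528986436041017}
```

View pics/side0.png

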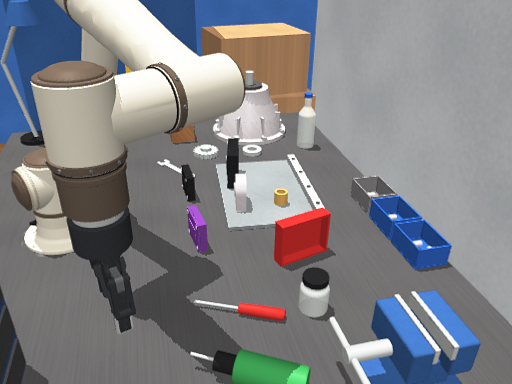

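View pics/top0.png

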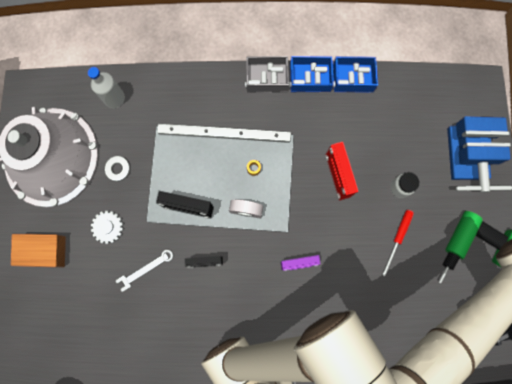

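The side view shows the large black cover on the plate (232,162), with the cap at (241,190). The small black box (188,182), the purple one (198,228) and the red one (302,237) are decoys. In the top view the cover is at (185,204), the cap at (247,208), the sleeve at (254,167), and the bar runs from (157,129) to (292,137).

```bash
python3 - <<'E'
import cv2
a=cv2.imread("pics/top0.png")[115:235,140:300]
cv2.imwrite("pics/topc.png",cv2.resize(a,None,fx=5,fy=5,interpolation=cv2.INTER_CUBIC))
a=cv2.imread("pics/side0.png")[130:235,205:335]
cv2.imwrite("pics/sidec.png",cv2.resize(a,None,fx=5,fy=5,interpolation=cv2.INTER_CUBIC))
E
cat > h.py <<'E'
import numpy as np,cv2
from bench import arm,camera,camera_model
def ray(n,px):
    m=camera_model(n); K=np.array([[m['fx'],0,m['cx']],[0,m['fy'],m['cy']],[0,0,1]])
    u=cv2.undistortPoints(np.array(px,float).reshape(-1,1,2),K,m['dist']).reshape(-1,2)
    E=m['extrinsics'];R=E[:3,:3]
    return -R.T@E[:3,3],np.c_[u,np.ones(len(u))]@R
def plane(n,px,z):
    o,d=ray(n,px); return o+d*((z-o[2])/d[:,2])[:,None]
E
```

```text
(no output)
```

View pics/topc.png

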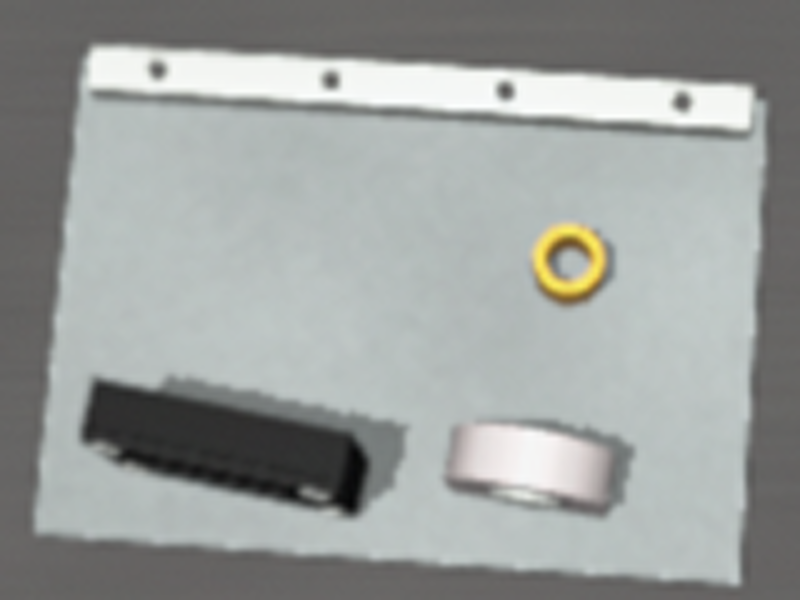

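View pics/sidec.png

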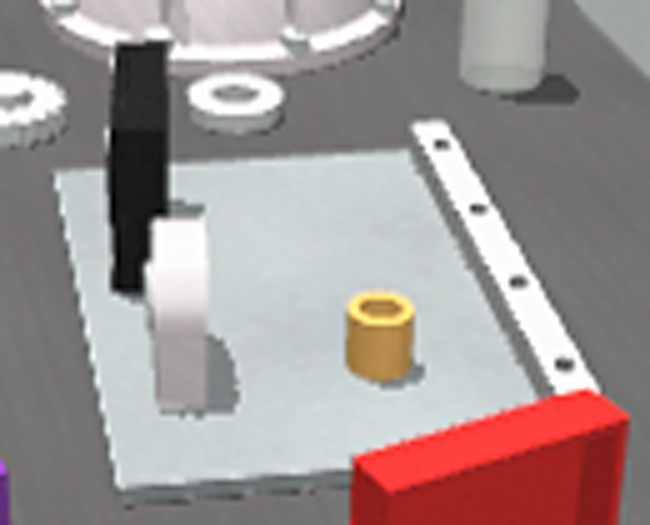

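The top crop shows the cover's top face with corners (95,380), (350,433), (340,490), (85,440). The bar's near top edge runs from (90,93) to (748,130). The plate corners are (35,533) and (742,583) on the near side, and the sleeve is at (570,262).

Run:
```python
from h import *
np.set_printoptions(precision=4,suppress=True)
f=lambda l:np.array(l)/5+[139.6,114.6]
c=plane("top",f([(95,380),(350,433),(340,490),(85,440)]),.127)
b=plane("top",f([(90,93),(748,130)]),.037)
p=plane("top",f([(35,533),(742,583)]),.012)
s=plane("top",f([(570,262)]),.052)
k=plane("top",f([(455,422),(610,440),(610,515),(450,485)]),.06)
print(c,b,p,s,k,sep='\n')
print(c.mean(0))
for q in(c,b,p): d=q[0]-q[1];print(np.linalg.norm(d),np.degrees(np.arctan2(-d[0],d[1])))
d=c[3]-c[2];print(np.linalg.norm(d),np.degrees(np.arctan2(-d[0],d[1])))
print(ray("top",[(0,0)])[0])
```

```text
[[0.5369 0.2493 0.127 ]
 [0.5079 0.1148 0.127 ]
 [0.4782 0.1199 0.127 ]
 [0.5052 0.2539 0.127 ]]
[[ 0.7177  0.2747  0.037 ]
 [ 0.6914 -0.101   0.037 ]]
[[ 0.4676  0.3051  0.012 ]
 [ 0.437  -0.0943  0.012 ]]
[[0.6128 0.0003 0.052 ]]
[[ 0.5227  0.0637  0.06  ]
 [ 0.512  -0.0207  0.06  ]
 [ 0.471  -0.0203  0.06  ]
 [ 0.4881  0.0665  0.06  ]]
[0.507  0.1845 0.127 ]
0.1375830132710812 -12.154803948756241
0.37660968119033994 -4.016302756380267
0.40057050163103297 -4.385457631910508
0.13677238668030528 -11.385868786357307
[ 0.3329 -0.0056  1.4074]
```

>>> apply_moves:
  increments:
    - [[0.27, 0.4, 0.02], -14]
    - [[0.27, 0.4, 0.02], -14]
    - [[0.27, 0.4, 0.02], -14]
    - [[0.27, 0.4, 0.02], -14]
    - [[0.27, 0.4, 0.02], -14]
    - [[0.27, 0.4, 0.02], -14]
    - [[0.27, 0.4, 0.02], -14]
    - [[0.27, 0.4, 0.02], -14]
    - [[0.27, 0.4, 0.02], -14]
    - [[0.27, 0.4, 0.02], -14]
    - [[0.27, 0.4, 0.02], -14]
    - [[0.27, 0.4, 0.02], -14]

```text
time: 1.1
tool_pos: [0.4492, -0.1963, 0.2316]
tcp_rot: [-0.023, 1.0, 0.0, 0.0]
ft_force: [0.5, -1.2, 0.4]
width: 0.0856
grip_force: 0.0
```

>>> apply_moves:
  increments:
    - [[-0.02, 0.4, 0], -14.4]
    - [[-0.02, 0.4, 0], -14.4]
    - [[-0.02, 0.4, 0], -14.4]
    - [[-0.02, 0.4, 0], -14.4]
    - [[-0.02, 0.4, 0], -14.4]
    - [[-0.02, 0.4, 0], -14.4]
    - [[-0.02, 0.4, 0], -14.4]
    - [[-0.02, 0.4, 0], -14.4]
    - [[-0.02, 0.4, 0], -14.4]
    - [[-0.02, 0.4, 0], -14.4]
    - [[-0.02, 0.4, 0], -14.4]
    - [[-0.02, 0.4, 0], -14.4]

```text
time: 2.1
tool_pos: [0.4274, 0.2025, 0.2308]
tcp_rot: [0.102, 0.995, -0.001, -0.001]
ft_force: [-1.3, -1.2, -0.8]
width: 0.0854
grip_force: 0.0
```

Run:
```python
from h import *
print(arm.sense()['tool_pos'],arm.sense()['tcp_rot'])
w=camera("wrist");s=camera("side")
cv2.imwrite("pics/w1.png",np.hstack([cv2.resize(w,(400,300)),cv2.resize(s,(400,300))])[:,:,::-1]);print(camera_model("wrist")['mount'])
```

```text
[0.42738392 0.20252182 0.23083052] [ 1.01501916e-01  9.94835029e-01 -5.24276675e-04 -5.93080112e-04]
[[ 2.89131207e-04 -9.47307968e-01 -3.20324102e-01  8.35049287e-02]
 [ 9.99999663e-01  5.19968576e-04 -6.35104459e-04  4.97003943e-04]
 [ 7.68197982e-04 -3.20323811e-01  9.47307799e-01 -1.61616817e-01]
 [ 0.00000000e+00  0.00000000e+00  0.00000000e+00  1.00000000e+00]]
```

View pics/w1.png

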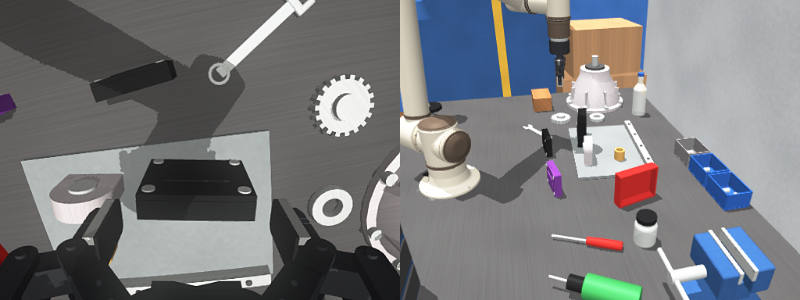

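The wrist view shows the cover square to the fingers and centred between them (about 197,185), with a gap ahead.

>>> apply_moves:
  increments:
    - [[0, 0, -0.04], 0]
    - [[0, 0, -0.08], 0]
    - [[0, 0, -0.119], 0]
    - [[0, 0, -0.119], 0]
    - [[0.01, -0.002, -0.119], 0]
    - [[0.02, -0.004, -0.119], 0]
    - [[0.03, -0.006, -0.119], 0]
    - [[0.035, -0.007, -0.119], 0]
    - [[0.04, -0.008, -0.119], 0]
    - [[0.045, -0.009, -0.119], 0]
    - [[0.05, -0.01, -0.119], 0]
    - [[0.055, -0.011, -0.119], 0]

```text
time: 3.2
tool_pos: [0.4835, 0.1898, 0.1128]
tcp_rot: [0.103, 0.995, 0.0, 0.0]
ft_force: [0.6, -0.0, 0.4]
width: 0.0851
grip_force: 0.0
```

>>> apply_moves:
  increments:
    - [[0.004, -0.001, 0], 0]
    - [[0.008, -0.0015, 0], 0]
    - [[0.012, -0.0025, 0], 0]
    - [[0.016, -0.003, 0], 0]
    - [[0.02, -0.004, 0], 0]
    - [[0.024, -0.005, 0], 0]
    - [[0.028, -0.006, 0], 0]
    - [[0.032, -0.0065, 0], 0]
    - [[0.036, -0.0075, 0], 0]
    - [[0.04, -0.008, 0], 0]
    - [[0.044, -0.009, 0], 0]
    - [[0.048, -0.01, 0], 0]

```text
time: 4.2
tool_pos: [0.5314, 0.1798, 0.1125]
tcp_rot: [0.103, 0.995, -0.0, -0.0]
ft_force: [-0.2, -0.4, -0.3]
width: 0.0856
grip_force: 0.0
```

>>> apply_moves:
  increments:
    - [[0.004, -0.001, 0], 0]
    - [[0.008, -0.0015, 0], 0]
    - [[0.012, -0.0025, 0], 0]
    - [[0.012, -0.0025, 0], 0]
    - [[0.012, -0.0025, 0], 0]
    - [[0.012, -0.0025, 0], 0]
    - [[0.012, -0.0025, 0], 0]
    - [[0.012, -0.0025, 0], 0]
    - [[0.012, -0.0025, 0], 0]

```text
time: 4.95
tool_pos: [0.5429, 0.1775, 0.1126]
tcp_rot: [0.103, 0.995, 0.0, 0.0]
ft_force: [0.9, -0.1, 0.1]
width: 0.0852
grip_force: 0.0
```

Run:
```python
from h import *
s=camera("side")[130:235,205:335];t=camera("top")[115:235,140:300]
r=lambda a:cv2.resize(a,(400,320),interpolation=cv2.INTER_CUBIC)
cv2.imwrite("pics/t2.png",np.hstack([r(t),r(s)])[:,:,::-1])
```

```text
(no output)
```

View pics/t2.png

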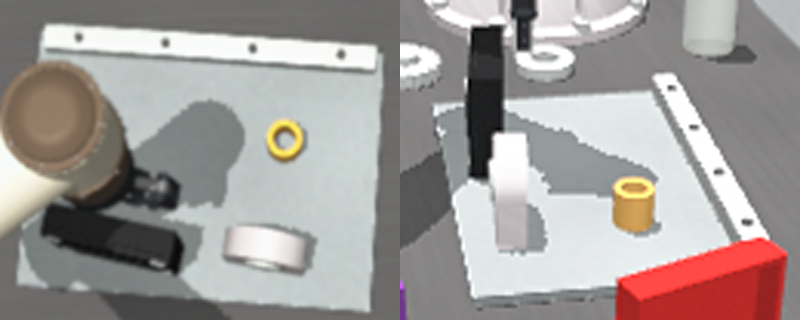

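The cover is still standing at its old place, left panel about (110,235), and the gripper is already over its far side. I'll check the geometry.

Run:
```python
from h import *
from scipy.spatial.transform import Rotation as R
np.set_printoptions(precision=3,suppress=True)
s=arm.sense();T=R.from_quat(s['tcp_rot']).as_matrix();p=s['tool_pos'];print(p)
P=np.array([p+T@np.array(o) for o in([0,0,0],[0,.05,.01],[0,-.05,.01])]+[[.507,.1845,.127],[.507,.1845,.012]])
for n in("side","top"):
    m=camera_model(n);K=np.array([[m['fx'],0,m['cx']],[0,m['fy'],m['cy']],[0,0,1]]);E=m['extrinsics']
    print(n,cv2.projectPoints(P,cv2.Rodrigues(E[:3,:3])[0],E[:3,3],K,m['dist'])[0].reshape(-1,2))
s=camera("side")[70:240,190:350]
t=camera("top")[110:240,140:300]
cv2.imwrite("pics/t3.png",np.hstack([cv2.resize(t,(400,325),interpolation=2),cv2.resize(s,(400,425),interpolation=2)[:325]])[:,:,::-1])
```

```text
[0.543 0.177 0.113]
side [[244.018 150.056]
 [243.777 146.577]
 [244.265 159.618]
 [232.526 146.019]
 [232.903 177.972]]
top [[186.545 188.955]
 [168.946 185.91 ]
 [205.347 193.22 ]
 [182.928 201.738]
 [188.843 207.177]]
```

View pics/t3.png

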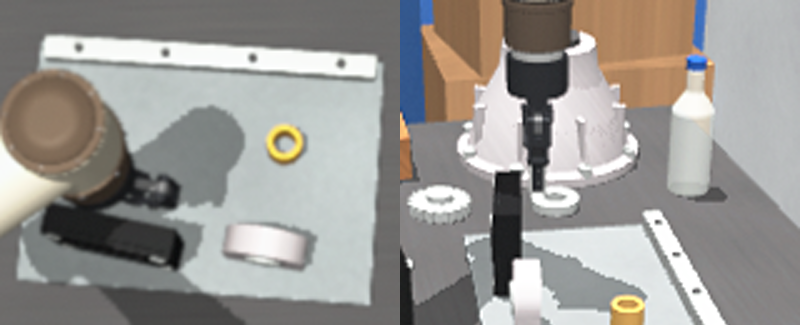

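Run:
```python
from h import *
np.set_printoptions(precision=3,suppress=True)
from scipy.spatial.transform import Rotation as R
T=R.from_quat([-.1438,.9896,.001,0]).as_matrix();p=np.array([.1778,-.5986,.2105])
P=np.array([p+T@np.array(o) for o in([0,0,0],[0,.05,.017],[0,-.05,.017],[0,.05,0.],[0,-.05,0.])])
n="side";m=camera_model(n);K=np.array([[m['fx'],0,m['cx']],[0,m['fy'],m['cy']],[0,0,1]]);E=m['extrinsics']
print(cv2.projectPoints(P,cv2.Rodrigues(E[:3,:3])[0],E[:3,3],K,m['dist'])[0].reshape(-1,2))
s=arm.sense();print(s)
t=camera("side");w=camera("wrist")
a=cv2.imread("pics/side0.png")[200:350,60:160]
f=lambda a:cv2.resize(a,(400,600),interpolation=2)
cv2.imwrite("pics/t4.png",np.hstack([f(a),cv2.resize(w[:,:,::-1],(400,300)) if 0 else np.vstack([cv2.resize(w,(400,300)),cv2.resize(t[70:220,190:390],(400,300),interpolation=2)])[:,:,::-1]]))
```

```text
[[118.065 324.469]
 [110.596 311.498]
 [129.686 356.528]
 [109.033 303.397]
 [128.186 348.061]]
{'time': 5.15, 'joint_positions': array([ 0.599,  0.384, -0.263, -0.   , -0.924, -2.377]), 'qd': array([ 0.   ,  0.001, -0.001, -0.   ,  0.001, -0.   ]), 'joint_torque': array([  0.004, -36.522,  16.181,   3.596,  -0.001,  -0.   ]), 'tool_pos': array([0.543, 0.177, 0.113]), 'tcp_rot': array([0.103, 0.995, 0.   , 0.   ]), 'ft_force': array([-0.3  ,  0.436, -0.085]), 'moment': array([-0.047, -0.055,  0.025]), 'grip_force': 0.0, 'width': 0.08507562043670219}
```

View pics/t4.png

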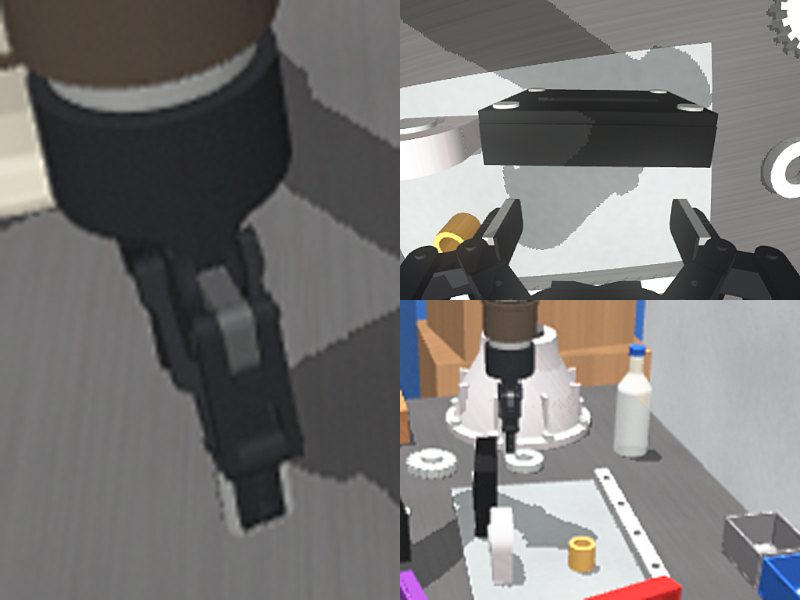

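The wrist view (top right) shows the cover upright and untouched, with both fingers past it. So the tips sit higher than the stated TCP implies. I'll measure their actual position from the wrist image.

Run:
```python
from h import *
np.set_printoptions(precision=4,suppress=True)
from scipy.spatial.transform import Rotation as R
m=camera_model("wrist");M=m['mount'];s=arm.sense()
K=np.array([[m['fx'],0,m['cx']],[0,m['fy'],m['cy']],[0,0,1]])
T=R.from_quat(s['tcp_rot']).as_matrix();p=s['tool_pos']
def tr(px):
    u=cv2.undistortPoints(np.array(px,float).reshape(-1,1,2)*1.28,K,m['dist']).reshape(-1,2)
    return M[:3,3],np.c_[u,np.ones(len(u))]@M[:3,:3].T
# pad inner edges top corner, tool coords at y=+-.0425
o,d=tr([(122,199),(104,202),(285,199),(272,201)])
for k in d:
    t=.0425/abs(k[1]); print('pad',o+k*t)
# cover top face far edge corners & near corners at world z .127
o,d=tr([(80,123),(317,115),(80,106),(312,108),(83,165),(312,167)])
O=p+T@o;D=d@T.T
print('top z=.127',O+D*((.127-O[2])/D[:,2])[:,None]); print('z=.012',O+D*((.012-O[2])/D[:,2])[:,None])
print(O)
```

```text
pad [ 0.0082 -0.042  -0.0295]
pad [ 0.0218 -0.042  -0.0563]
pad [ 0.0208  0.043  -0.0517]
pad [ 0.0089  0.043  -0.0329]
top z=.127 [[0.4809 0.1218 0.127 ]
 [0.5044 0.2573 0.127 ]
 [0.4715 0.1251 0.127 ]
 [0.4998 0.2547 0.127 ]
 [0.5064 0.1146 0.127 ]
 [0.5365 0.2522 0.127 ]]
z=.012 [[0.4962 0.0646 0.012 ]
 [0.5381 0.306  0.012 ]
 [0.4794 0.0705 0.012 ]
 [0.5298 0.3013 0.012 ]
 [0.5415 0.0517 0.012 ]
 [0.5953 0.2969 0.012 ]]
[0.4614 0.1951 0.2742]
```

The wrist and top views agree on the cover. The open fingertips, though, are about 30 mm behind the TCP (tip z ≈ 0.142), so they passed over the top. I'll retreat and repeat the push lower.

>>> apply_moves:
  increments:
    - [[0, 0, 0.025], 0]
    - [[0, 0, 0.025], 0]
    - [[-0.035, 0.008, 0.025], 0]
    - [[-0.07, 0.016, 0.025], 0]
    - [[-0.115, 0.024, 0.025], 0]
    - [[-0.115, 0.024, 0.025], 0]
    - [[-0.115, 0.024, -0.01], 0]
    - [[-0.115, 0.024, -0.043], 0]
    - [[-0.115, 0.024, -0.043], 0]
    - [[-0.115, 0.024, -0.043], 0]

```text
time: 6.08
tool_pos: [0.4277, 0.2008, 0.0689]
tcp_rot: [0.103, 0.995, -0.001, -0.001]
ft_force: [1.3, 0.3, 0.8]
width: 0.0854
grip_force: 0.0
```

>>> apply_moves:
  increments:
    - [[0.01, -0.002, 0], 0]
    - [[0.02, -0.004, 0], 0]
    - [[0.03, -0.006, 0], 0]
    - [[0.035, -0.007, 0], 0]
    - [[0.04, -0.008, 0], 0]
    - [[0.045, -0.009, 0], 0]
    - [[0.05, -0.01, 0], 0]
    - [[0.054, -0.011, 0], 0]
    - [[0.058, -0.012, 0], 0]
    - [[0.062, -0.013, 0], 0]
    - [[0.066, -0.014, 0], 0]
    - [[0.07, -0.015, 0], 0]

```text
time: 7.08
tool_pos: [0.4984, 0.1864, 0.0696]
tcp_rot: [0.103, 0.995, 0.0, 0.0]
ft_force: [-1.1, -0.3, 0.4]
width: 0.0851
grip_force: 0.5
```

Run:
```python
from h import *
print(arm.sense()['tool_pos'])
s=camera("side")[70:235,190:335];t=camera("wrist")
r=lambda a:cv2.resize(a,(400,320),interpolation=cv2.INTER_CUBIC)
cv2.imwrite("pics/t5.png",np.hstack([r(t),r(s)])[:,:,::-1])
```

```text
[0.49842391 0.18637567 0.06955867]
```

View pics/t5.png

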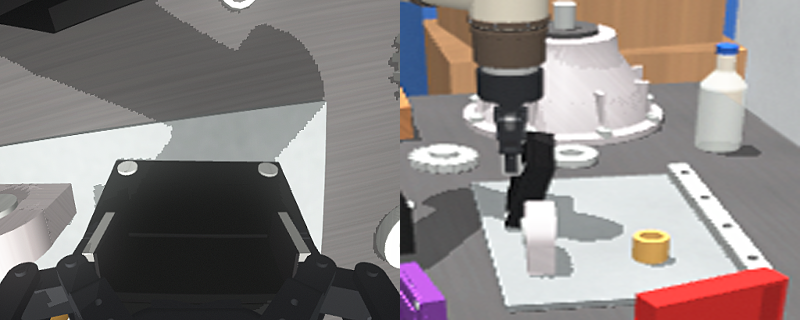

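The cover is now leaning away (side view, about (535,175)), with both fingers on its back. I'll keep pushing.

>>> apply_moves:
  increments:
    - [[0.004, -0.001, 0], 0]
    - [[0.008, -0.0015, 0], 0]
    - [[0.012, -0.0025, 0], 0]
    - [[0.016, -0.003, 0], 0]
    - [[0.02, -0.004, 0], 0]
    - [[0.024, -0.005, 0], 0]
    - [[0.028, -0.006, 0], 0]
    - [[0.028, -0.006, 0], 0]
    - [[0.028, -0.006, 0], 0]
    - [[0.028, -0.006, 0], 0]

```text
time: 8.02
tool_pos: [0.5259, 0.1803, 0.0694]
tcp_rot: [0.103, 0.995, -0.0, -0.0]
ft_force: [0.7, -0.1, 0.5]
width: 0.0853
grip_force: 0.0
```

Run:
```python
from h import *
print(arm.sense()['tool_pos'])
s=camera("side")[70:235,190:335];t=camera("wrist");cv2.imwrite("pics/w6.png",t[:,:,::-1])
r=lambda a:cv2.resize(a,(400,320),interpolation=cv2.INTER_CUBIC)
cv2.imwrite("pics/t6.png",np.hstack([r(t),r(s)])[:,:,::-1])
```

```text
[0.5258643  0.18029163 0.0693893 ]
```

View pics/t6.png

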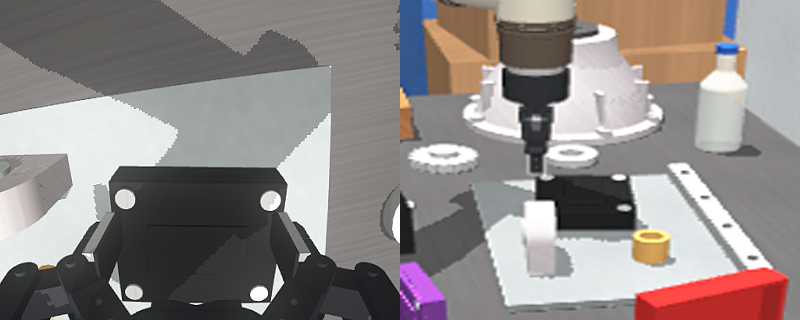

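The cover now lies flat (side view, about (585,203)) and has fallen clear of the fingers. The picture budget is spent, so from here I work by numbers only.

```bash
cat > w.py <<'E'
from h import *
from scipy.spatial.transform import Rotation as R
np.set_printoptions(precision=4,suppress=True)
m=camera_model("wrist");M=m['mount']
K=np.array([[m['fx'],0,m['cx']],[0,m['fy'],m['cy']],[0,0,1]])
def wr(px,s):
    T=R.from_quat(s['tcp_rot']).as_matrix();p=s['tool_pos']
    u=cv2.undistortPoints(np.array(px,float).reshape(-1,1,2),K,m['dist']).reshape(-1,2)
    d=np.c_[u,np.ones(len(u))]@M[:3,:3].T
    return p+T@M[:3,3],d@T.T,M[:3,3],d
def wplane(px,s,z):
    O,D,_,_=wr(px,s);return O+D*((z-O[2])/D[:,2])[:,None]
E
python3 - <<'E'
from w import *
s=arm.sense();S=np.array([1.28,1.2])
print('bottom near',wplane(np.array([(113,168),(280,166)])*S,s,.012))
print('top near',wplane(np.array([(111,184),(287,183)])*S,s,.046))
_,_,o,d=wr(np.array([(118,211),(272,211),(285,211)])*S,s)
print('pad',[o+k*.0425/abs(k[1]) for k in d])
o,d=ray("side",[(239.7,157.7)]); 
y=.1803-.05;print('tip side',o+d[0]*((y-o[1])/d[0][1]))
g=cv2.imread("pics/w6.png",0);print(g[190:215:2,240],g[190:215:2,300])
E
```

```text
bottom near [[0.5099 0.108  0.012 ]
 [0.5388 0.2548 0.012 ]]
top near [[0.5112 0.1166 0.046 ]
 [0.5384 0.2501 0.046 ]]
pad [array([ 0.0127, -0.042 , -0.0361]), array([ 0.0105,  0.043 , -0.0322]), array([ 0.0213,  0.043 , -0.0515])]
tip side [0.5185 0.1303 0.1098]
[164 166 164 165 172  70  47  47  47  44  46  41  47] [163 163 163 163 165 125  41  45  44  43  43  43  41]
```

>>> apply_moves:
  increments:
    - [[-0.03, 0, 0], 0]
    - [[-0.056, 0, 0], 4]
    - [[-0.056, 0, 0], 7.5]
    - [[-0.056, 0, 0], 7.5]
    - [[-0.056, 0, -0.03], 7.5]
    - [[-0.056, 0, -0.05], 7.5]
    - [[-0.056, 0, -0.06], 7.5]
    - [[-0.056, 0, -0.065], 7.5]
    - [[-0.056, 0, -0.07], 7.5]
    - [[-0.056, 0, -0.07], 7.5]

```text
time: 8.95
tool_pos: [0.4703, 0.1805, -0.0008]
tcp_rot: [0.038, 0.999, -0.0, -0.0]
ft_force: [0.3, -0.1, -0.1]
width: 0.0852
grip_force: 0.0
```

Run:
```python
from w import *
s=arm.sense();print(s['ft_force'],s['tool_pos'])
w=camera("wrist");cv2.imwrite("pics/w7.png",w[:,:,::-1]);print(w[:,::64,:].mean(2).astype(int)[150:384:12])
# shadowless tip check: side silhouette of finger
g=cv2.cvtColor(camera("side"),cv2.COLOR_RGB2GRAY);print(g[150:190:2,215:245:2])
P=np.array([s['tool_pos']+[0,-.043,z] for z in(0,.03,.04)])
m=camera_model("side");E=m['extrinsics'];K=np.array([[m['fx'],0,m['cx']],[0,m['fy'],m['cy']],[0,0,1]])
print(cv2.projectPoints(P,cv2.Rodrigues(E[:3,:3])[0],E[:3,3],K,m['dist'])[0].reshape(-1,2))
```

```text
[ 0.3034 -0.0975 -0.1431] [ 0.4703  0.1805 -0.0008]
[[136 141 139  99  94  91  89  96]
 [135 142 140 137  96  97  92  91]
 [137 138 144 141  94  91  96  93]
 [142 139 144 140  96  94  94 137]
 [140 142 141 142  97  92  95 140]
 [136 146 145  98  96  94  99 143]
 [ 94  97 122 100  97  94  96 107]
 [235 239 234 163 161 161 163 233]
 [235 238 224 164 164 159 215 231]
 [234 237 168 166 162 162 232 231]
 [234 237 143 163 163 162  54 229]
 [230 236 141 163 162 163  93 232]
 [151 235  55 165 164 164 123 229]
 [150 235  46 165 163 162 226 229]
 [149 230  39 162 161 232  49 229]
 [148  53  42  41 165 233  48  42]
 [ 41  47  40  39  46 191  46  37]
 [ 39  83  38  34  42  52  42  59]
 [ 37  56  32  41  43  44  39  57]
 [ 36  54  34  35  38  42  35  56]]
[[255  57  39  56  51  53  62 130 130 128 128 128 128 126 241]
 [226  60  38  59  99  68  59 117 131 129 128 125 125 126 156]
 [165  56  44  94 212 194  61 132 128 129 126 125 124 125 135]
 [136  50  45  48  92  92  47 133 128 129 129 126 126 126 127]
 [100 105  46  50  94  95  47 135 128 129 130 128 128 125 126]
 [133 132  59  49  63  57  47 11
[... 277 characters left out ...]
  50]
 [129 224 214  39  60  57  43 211 226 227 227 231  71  32  33]
 [122 154 146 123  39  39 152 153 218 226 227 230  64  21  23]
 [ 83  97 143 171  44  47 176 148 173 230 243 253 248 252 253]
 [ 83  94 145 171  44  44 176 144 138 216 231 255 254 255 255]
 [ 83  82 148 170  42  41 176 145 145 143 223 255 255 255 255]
 [ 83  79 153 168  77  99 170 143 145 141 222 255 255 255 255]
 [ 83  82 131 146 152 151 146 147 147 153 240 255 254 254 254]
 [ 82  82  89 148 148 147 147 147 145 166 253 253 253 253 253]
 [ 81  82  99 176 148 148 147 148 148 157 252 251 251 251 251]
 [133  96 102 237 172 147 147 148 147 154 240 250 249 249 249]]
[[224.6759 189.3285]
 [224.4939 181.1056]
 [224.4325 178.3275]]
```

The right fingertip sits at side row 180, about 34 mm behind the TCP, so tip z ≈ 0.033. I'll go 10 mm lower and push.

>>> apply_moves:
  increments:
    - [[0, 0, -0.005], 0]
    - [[0, 0, -0.01], 0]
    - [[0.007, 0, -0.01], 0]
    - [[0.014, -0.001, -0.01], 0]
    - [[0.021, -0.0015, -0.01], 0]
    - [[0.026, -0.002, -0.01], 0]
    - [[0.031, -0.0025, -0.01], 0]
    - [[0.036, -0.0025, -0.01], 0]
    - [[0.041, -0.003, -0.01], 0]
    - [[0.046, -0.0035, -0.01], 0]
    - [[0.051, -0.0035, -0.01], 0]
    - [[0.056, -0.004, -0.01], 0]

```text
time: 10.05
tool_pos: [0.5242, 0.175, -0.011]
tcp_rot: [0.039, 0.999, -0.001, -0.002]
ft_force: [-3.5, -1.5, 2.1]
width: 0.0855
grip_force: 2.2
```

>>> apply_moves:
  increments:
    - [[0.005, -0.0005, 0], 0]
    - [[0.01, -0.0005, 0], 0]
    - [[0.015, -0.001, 0], 0]
    - [[0.02, -0.0015, 0], 0]
    - [[0.025, -0.002, 0], 0]
    - [[0.03, -0.002, 0], 0]
    - [[0.035, -0.0025, 0], 0]
    - [[0.038, -0.003, 0], 0]
    - [[0.041, -0.003, 0], 0]
    - [[0.044, -0.003, 0], 0]

```text
time: 10.88
tool_pos: [0.5701, 0.1733, -0.0105]
tcp_rot: [0.038, 0.999, -0.0, -0.0]
ft_force: [-3.6, 0.0, -1.9]
width: 0.0853
grip_force: 1.4
```

Run:
```python
from w import *
s=arm.sense();print(s['ft_force'],s['tool_pos'])
t=camera("top");cv2.imwrite("pics/top8.png",t[:,:,::-1])
g=cv2.cvtColor(t,cv2.COLOR_RGB2GRAY)
for c in range(155,225,5): print(c,g[126:176:2,c])
```

```text
[-3.5919  0.0082 -1.9351] [ 0.5701  0.1733 -0.0105]
155 [ 99 105 117 123 121 135 155 172 179 173 175 182 187 176 142 135 126 142
 163 187 234 243 244 244 244]
160 [242 242 244 204 129 182 185 185 185 175 133 111  99  96  97  98  99  99
  99  98  98 110 116 180 243]
165 [241 242 243 222 124 180 183 183 143 120  97  95 102 108 113 116 118 118
 117 113 105 102  98 109 114]
170 [215 130 184 238 130 177 109  95 112  94  96 104 116 118 118 118 119 118
 118 122 125 109 103  96 118]
175 [238 243 244 240 124 171 120 104 104  92  96 105 115 118 118 118 119 120
 119 125 125 108 102  95 114]
180 [235 242 243 242 150 163 126  62 115  96  91  95 102 110 114 117 118 120
 118 111 103 100  95 109 115]
185 [225 242 243 245 181 155 143  48  52 102 115  96  90  94  95  96  98  98
  98  95  92 103 118 110 111]
190 [211 242 242 245 180 136 166  55  41  42  50  73 110 116 116 116 118 121
 129 118 112 108 100  97  97]
195 [214 242 243 245 215 124 169  64  42  43  42  42  45  46  46  65  83  92
  93  94  94  95  96  94  90]
200 [174 241 243 244 240 122 172  79  41  43  41  44  45  42  40  29  28  28
  26  31  27  29  28  25  26]
205 [139 226 121 159 240 112 170 101  42  43  43  43  42  31  27  29  28  29
  28  28  28  29  28  27  26]
210 [140 242 244 244 243 136 169 112  88 161 115  43  31  27  30  28  29  28
  28  30  29  27  26  80 152]
215 [117 234 243 244 246 167 166 129 157 242 194  55  31  27  27  29  28  28
  27  26  27  25  27  25  28]
220 [ 98 230 244 244 246 166 150 186 136 113 126 133 131 119 119 120 120 119
 119 118 119 121 120 121 121]
```

About 14 mm is left. I'll push slowly until the force rises.

>>> apply_moves:
  increments:
    - [[0.002, 0, 0], 0]
    - [[0.004, 0, 0], 0]
    - [[0.006, -0.0005, 0], 0]
    - [[0.008, -0.0005, 0], 0]
    - [[0.01, -0.0005, 0], 0]
    - [[0.011, -0.001, 0], 0]
    - [[0.012, -0.001, 0], 0]

```text
time: 11.52
tool_pos: [0.5822, 0.1725, -0.0104]
tcp_rot: [0.038, 0.999, 0.0, 0.0]
ft_force: [-4.5, 0.6, 0.5]
width: 0.0853
grip_force: 2.0
```

>>> apply_moves:
  increments:
    - [[0.001, 0, 0], 0]
    - [[0.002, 0, 0], 0]
    - [[0.002, 0, 0], 0]

```text
time: 11.77
tool_pos: [0.5842, 0.1724, -0.0104]
tcp_rot: [0.038, 0.999, 0.0, 0.0]
ft_force: [-3.3, -0.6, 1.1]
width: 0.0856
grip_force: 1.6
```

>>> apply_moves:
  increments:
    - [[0.001, 0, 0], 0]
    - [[0.002, 0, 0], 0]
    - [[0.003, 0, 0], 0]
    - [[0.003, 0, 0], 0]

```text
time: 12.1
tool_pos: [0.5855, 0.1723, -0.0104]
tcp_rot: [0.038, 0.999, -0.0, -0.002]
ft_force: [-8.8, 1.4, 3.5]
width: 0.0851
grip_force: 4.2
```

>>> apply_moves:
  increments:
    - [[0.001, 0, 0], 0]
    - [[0.002, 0, 0], 0]
    - [[0.002, 0, 0], 0]

```text
time: 12.35
tool_pos: [0.5853, 0.1722, -0.0105]
tcp_rot: [0.038, 0.999, -0.001, -0.003]
ft_force: [-14.2, 3.2, 7.6]
width: 0.0852
grip_force: 7.1
```

Contact at x = 0.5855. One firmer push to square it, then retreat and check.

>>> apply_moves:
  increments:
    - [[0.001, 0, 0], 0]
    - [[0.003, 0, 0], 0]
    - [[0.003, 0, 0], 0]
    - [[0.003, 0, 0], 0]

```text
time: 12.68
tool_pos: [0.5851, 0.172, -0.0106]
tcp_rot: [0.038, 0.999, -0.002, -0.006]
ft_force: [-21.6, 6.5, 13.1]
width: 0.0854
grip_force: 11.2
```

>>> apply_moves:
  increments:
    - [[-0.01, 0.0005, 0], 0]
    - [[-0.03, 0.002, 0], 0]
    - [[-0.06, 0.004, 0], 0]
    - [[-0.08, 0.006, 0.02], 0]
    - [[-0.1, 0.006, 0.06], 0]
    - [[-0.11, 0.006, 0.1], 0]
    - [[-0.12, 0.006, 0.14], 0]
    - [[-0.14, 0.006, 0.18], 0]
    - [[-0.14, 0.006, 0.21], 0]
    - [[-0.14, 0.006, 0.21], 0]
    - [[-0.14, 0.006, 0.21], 0]

```text
time: 13.6
tool_pos: [0.4544, 0.1801, 0.2031]
tcp_rot: [0.038, 0.999, 0.003, 0.004]
ft_force: [0.1, -0.2, -0.3]
width: 0.0853
grip_force: 0.0
```

Run:
```python
from w import *
s=arm.sense();t=camera("top");g=cv2.cvtColor(t,cv2.COLOR_RGB2GRAY).astype(float)
cv2.imwrite("pics/top9.png",t[:,:,::-1])
# bar near edge: bright>200 above; cover: dark run just below
for c in range(150,232,5): print(c,g[126:150,c].astype(int))
w=camera("wrist");cv2.imwrite("pics/w9.png",w[:,:,::-1])
k=cv2.cvtColor(w,cv2.COLOR_RGB2GRAY)
for n,im in(("wrist",k),("top",g.astype(np.uint8))):
    mk=cv2.morphologyEx((im<75).astype(np.uint8),cv2.MORPH_OPEN,np.ones((3,3)))
    cs,_=cv2.findContours(mk,0,2)
    for q in cs:
        if cv2.contourArea(q)>500: print(n,cv2.boundingRect(q),cv2.contourArea(q),cv2.minAreaRect(q))
```

```text
150 [102 103 102 101 102 103 104 102 103 104 102 100 103 104 103 103 103 103
 102 103 103 103 102 102]
155 [103 109 111 115 123 129 130 128 128 133 142 157 164 168 181 188 188 184
 181 180 183 188 191 193]
160 [246 247 247 247 248 246 215 133 137 174 191 194 194 195 194 195 195 193
 193 195 195 194 196 196]
165 [246 246 246 247 247 246 229 166 131 165 189 193 192 193 193 192 193 194
 196 196 196 194 193 193]
170 [225 181 136 145 195 231 215 139  86 107 132 132 109  80  62  57  52  50
  49  45  44  43  44  44]
175 [244 247 248 248 248 247 217 141 168 232 247 247 233 162  81  45  44  45
  46  45  45  45  45  46]
180 [241 246 247 246 248 248 240 172  81  41  42  43  44  43  45  44  44  44
  42  44  45  45  45  45]
185 [232 245 246 247 247 249 247 195 100  47  43  44  43  44  45  44  45  44
  44  46  47  45  45  46]
190 [222 244 247 246 247 249 247 213 123  57  42  44  44  43  44  45  44  45
  45  42  44  45  44  45]
195 [225 245 247 247 247 248 248 231 147  67  42  44  45  45  44  45  45  46
  43  41  43  45  46  46]
200 [184 237 246 247 247 248 250 248 182  85  45  43  44  46  45  46  
[... 1008 characters left out ...]
8, 44.578102111816406), 6.170175075531006)
top (160, 204, 150, 174) 6787.0 ((232.92742919921875, 298.47149658203125), (199.27748107910156, 84.9056167602539), 39.857234954833984)
top (168, 135, 51, 41) 1634.5 ((192.95538330078125, 154.80308532714844), (49.5901985168457, 39.772003173828125), 3.1798300743103027)
top (453, 118, 26, 67) 529.0 ((464.300048828125, 152.90000915527344), (67.67274475097656, 21.503490447998047), 71.56504821777344)
top (349, 0, 163, 75) 860.0 ((443.16339111328125, 7.968467712402344), (178.10040283203125, 65.07644653320312), 24.39030647277832)
top (0, 0, 221, 16) 1060.5 ((109.68085479736328, 2.5528488159179688), (11.105942726135254, 220.50929260253906), 86.3086166381836)
```

Run:
```python
from w import *
g=cv2.imread("pics/top9.png",0).astype(float)
def edge(c,hi,lo):
    col=g[128:146,c];th=(hi+lo)/2
    for i in range(len(col)-1):
        if col[i]>=th>col[i+1] and col[i]>140: r=128+i+(col[i]-th)/(col[i]-col[i+1])
        else: continue
        return r
def fit(cs,hi,lo,z):
    P=plane("top",[(c,edge(c,hi,lo)) for c in cs if edge(c,hi,lo)],z)
    a=np.polyfit(P[:,1],P[:,0],1);return a,np.std(P[:,0]-np.polyval(a,P[:,1]))
for z in(.046,.037):
    print(z,fit([180,182,184,186,188,190,192,194,196,198,200,208,209,210],248,43,z))
print('bar',fit(list(range(224,246,2))+list(range(252,288,2))+list(range(158,166,2)),248,126,.037))
a=fit(range(224,288,2),248,126,.037);print(a)
b=fit(list(range(224,246,2))+list(range(252,288,2))+list(range(158,166,2)),248,126,.037)[0]
print(np.polyval(b,[.1,.17,.235]))
# other things moved?
o=cv2.imread("pics/top0.png").astype(int);n=cv2.imread("pics/top9.png").astype(int)
d=(abs(n-o).max(2)>40).astype(np.uint8)
q=cv2.connectedComponentsWithStats(d)[2];print(q[q[:,4]>15])
```

```text
0.046 (array([0.072 , 0.6989]), np.float64(0.0001712382643838343))
0.037 (array([0.072 , 0.7013]), np.float64(0.00017237030520280552))
bar (array([0.072 , 0.7014]), np.float64(0.005271135861613558))
(array([0.0775, 0.7013]), np.float64(0.005365768486260096))
[0.7086 0.7136 0.7183]
[[     0      0    512    384 167817]
 [   166    132     56     46   2162]
 [   146    175     97     56   2911]
 [    50    176    118    206   8362]
 [   138    189     11     22    175]
 [   449    217     29     41    643]
 [   110    221      4     12     22]
 [   448    238     64    130   3314]
 [   165    249      8      6     22]
 [   118    257      9      6     23]
 [   444    267      5      7     19]
 [   296    311     54     35    597]
 [   264    314    121     70   4536]
 [   430    328     19      5     38]
 [   390    333     83     51   2364]
 [   202    337     46     47    888]
 [   162    350     19      5     40]
 [   129    354     62     30   1213]
 [   237    354     36      8    217]
 [   228    366     61     18    691]
 [   372    369     45     15    374]]
```

Run:
```python
from w import *
g=cv2.imread("pics/top9.png",0).astype(float)
def edge(c,lo):
    th=(248+lo)/2
    for r in range(145,126,-1):   # scan upward from plate/cover, last dark->white under the bar
        pass
    col=g[:,c];dd=[(col[r]-col[r+2],r) for r in range(128,141) if col[r]>200 or col[r+1]>170]
    r=max(dd)[1]
    for i in(r,r+1):
        if col[i]>=th>col[i+1]: return i+(col[i]-th)/(col[i]-col[i+1])
def line(cs,lo,z):
    P=plane("top",[(c,e) for c in cs if (e:=edge(c,lo))],z)
    v=cv2.fitLine(P[:,:2].astype(np.float32)*1000,cv2.DIST_WELSCH,3,.01,.01).ravel()
    s=v[0]/v[1];r=P[:,0]*1e3-(v[2]+s*(P[:,1]*1e3-v[3]))
    return s,(v[2]+s*(170-v[3])),np.round(np.abs(r).max(),2),len(P),np.median(abs(r))
print('cover',line(range(178,203),43,.046))
print('bar',line(list(range(157,166))+list(range(224,288)),126,.037))
```

```text
cover (np.float32(0.07324491), np.float32(711.1434), np.float64(0.35), 25, np.float64(0.18016526560279544))
bar (np.float32(0.07661135), np.float32(712.6089), np.float64(18.9), 72, np.float64(0.3896412505317244))
```

```bash
python3 -c "
from bench import workorder
print(workorder.finish_job())"
```

```text
the job is handed in; nothing more can be done
None
```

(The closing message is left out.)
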